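# Sweep the used caps off the instrument deck into the waste tray

## Robot

A 7-joint arm with a two-finger parallel gripper is mounted at the origin on the work surface. World frame = base frame: x ahead of the robot, y to its left, z up, the work surface at z = 0. Lengths are in m, angles in rad, forces in N, time in s.
With the tool pointing down it reaches from about 0.4 to 0.875 m from the base axis. Payload 19.3 kg.
Tool frame: the origin (TCP) lies at the very end of the fingers, on their centre line; the grasp point (between the pads) lies 19 mm behind it; z points along the fingers, y is the line along which they close (so a half turn about z gives the same grasp; the last joint's range is limited). The gripper opens to 85 mm and grips with 20 to 120 N. Pads are 22 mm wide; open, the fingers measure 114 mm over their backs; the gripper's body (76 mm by 85 mm) begins 54 mm behind the grasp point. The pads swing forward as they close: fully open they stand 13 mm farther back than shut.
Start: joints at [-1.397, 0.521, -0.036, 1.599, 0.021, 1.021, -0.113], TCP at [0.151, 0.607, 0.231] pointing down, gripper open.
Joint ranges: [-2.91, 2.91], [-0.3, 2.13], [-1.5, 1.42], [0.17, 2.43], [-1.26, 4.41], [0.16, 1.93], [-2.52, 2.52]. Speed limits (rad/s): [1.89, 1.89, 2.39, 2.39, 3.01, 3.01, 3.01].

## Interface

Orientations are given as [roll, pitch, yaw] about the fixed x, y, z axes, in that order (R = Rz(yaw) Ry(pitch) Rx(roll)).
In Python, from workcell import bot gives the robot as it stands. The module is installed in compiled form; this text tells all that it offers.
- The arm moves only by the tool apply_moves, never from a script. Its arguments are lists of equal length, an entry for each row: "claw": the finger opening in m, from 0 to 0.0854; "xyz": the shift along the tool's x, y, z in m, a list of three; "twist": the turn, a rotation vector about the tool's x, y, z in rad, a list of three. A call has 1 to 20 rows; each row shifts and turns the commanded pose from where the row before left it, along the tool's axes as they then stand; what a row does not reach is not made up. A row lasts 1/10 s, in which the tool goes at most 50 mm and 8.59 degrees, less where a joint would pass 70% of its speed; a pose out of reach is approached as far as the arm can. A call with a gripper value outside its range is refused whole. The fingers move at their own pace and stop on an object; "force" is the grip in N (left out, the last holds). Time passes only in rows, so rows that do not move let the fingers close. It gives the time, the measured TCP pose, the force, the opening and the grip force at its end, in the units of the state.
- bot.observe(): the state, without advancing time (a new reading comes with each control period).
- bot.grab_frame(name): name is "side" or "top"; returns a dict with "img" (420x560x3 uint8, red, green, blue), "vfov" (degrees; the focal length in pixels is half the picture's height over the tangent of half this angle, whatever the lens; pixels are square), "cx", "cy" (the principal point, pixels), "view" (4x4, takes a point from world to camera coordinates). Camera axes: x right, y up, looking along -z (the intrinsics and any distortion apply to the point x, -y, -z); pixel columns grow to the right and rows downward; lengths in m; the calibration is good to about 2 mm. A picture is of the moment at which its call begins. There is no depth.
- bot.job_done(): hands the job in; it is judged then, once.
Trained networks look in the newest picture that a camera, given by its name, has taken for a name from the list of things; names that differ only in an ending like _2 or _b are one class to them, and where a whole thing is asked for, a point or a joint stands for the part that bears it (a point fixed in the world has none). Each returns a list of dicts, best first, with "score" (0 to 1); they miss things now and then, are a little off and sometimes report something else, mostly with a low value. They report only what shows in the picture. A call takes as long as a camera call. They do not tell look-alikes from the thing itself.
- bot.find_in(camera, query): "position" ([x, y, z] in m, in world coordinates, good to about 4 mm: the middle of the surface that is visible of it).
The state is a dict: "clock": time; "qpos": joint angles; "qd": joint speeds; "joint_efforts": joint torques, N m; "position": TCP position; "tool_rot": TCP orientation; "force": force on the tool from outside, world axes, zero at the start; "moment": the same for the moment, N m; "grip_width": finger opening in m; "finger_force": force on a finger pad.
Only numpy, scipy, OpenCV 4.12 (cv2) and the standard library are available. Lean on these libraries where they do the work, as an engineer would, in place of code of your own. Each camera call takes 0.05 s, during which the arm holds its last target. There are 200 camera calls.

## Task

Sweep the three used orange caps along the raised instrument deck and over its end edge so that all of them drop into the red waste tray. Only push them: do not pick them up. Leave the two amber vials standing where they are and leave the blue cap in its place.

Things in the scene. Friction and masses are not known exactly. Their poses are not given: they have to be found in the camera images.
- deck: raised aluminium instrument deck with a black plinth, fixed, 240 mm (its x) by 340 mm (its y), flat top 60 mm above the table. Origin at the centre of its underside on the table, z up. White fences 10 mm thick and 15 mm tall run along y at both long sides (inner faces at x = -110 and +110 mm); both ends (y = -170 and +170 mm) are open edges with no fence, each with a tray below. Small dark dots on the top are only printed marks
- cap1: used orange screw cap of a sample tube, a plain disc 34 mm in diameter and 14 mm tall, about 12 g, lying flat on the deck; origin at its centre, 7 mm above the deck's top. It slides when pushed and is not fixed
- cap2: used orange screw cap of a sample tube, a plain disc 34 mm in diameter and 14 mm tall, about 12 g, lying flat on the deck; origin at its centre, 7 mm above the deck's top. It slides when pushed and is not fixed
- cap3: used orange screw cap of a sample tube, a plain disc 34 mm in diameter and 14 mm tall, about 12 g, lying flat on the deck; origin at its centre, 7 mm above the deck's top. It slides when pushed and is not fixed
- waste_tray: red plastic waste tray: open tray, 240 mm (x) by 100 mm (y) by 50 mm tall, walls 3 mm thick, floor 3 mm, fixed on the table against one end of the deck (either end; the other tray is at the opposite end). Origin at the centre of its underside on the table, axes parallel to the deck's. Its rim is 10 mm below the deck's top, and the end edge of the deck overhangs its near wall
- clean_tray: green plastic tray for clean parts, empty, not to be used: same size as the waste tray, at the opposite end of the deck; origin at the centre of its underside
- vial1: amber sample vial with a white cap, 25 mm in diameter and 50 mm tall, about 40 g, standing loose and upright on the deck beside the fence; origin at the centre of its underside, z up. To be left alone
- vial2: amber sample vial with a white cap, 25 mm in diameter and 50 mm tall, about 40 g, standing loose and upright on the deck beside the fence; origin at the centre of its underside, z up. To be left alone
- blue_cap: clean blue screw cap, 34 mm in diameter and 14 mm tall, lying loose on the deck beside the fence; origin at its centre, 7 mm above the deck's top. To be left alone
Things that resemble listed ones, but are neither listed nor needed, are in the scene too. Leave any pink or yellow look-alike of the cap1 alone.

How it is judged:
By the outcome, as a careful person would: the job done as asked, in the order asked, and still so for the second after the job is handed in, with the robot touching nothing.
It also fails if it takes over 50 s, if anything falls off the work surface, if the arm or the gripper's body presses on something with over 40 N, if the wrist force passes 120 N, or if a joint passes its speed limit or range.

## Working session

There is one attempt and no reset: what is moved stays moved. The work goes in short steps, Python scripts to look and compute and a tool call to move; the robot and the scene stay as the last step left them, time stands still between calls to the robot, and variables do not carry over. Pictures are saved under pics/ and viewed, at most 10 in all, crops included, and the job is handed in when it is done.

Besides the shell and the picture viewer there is one more tool, called after "Request:" as name(argument=value, ...) on one line, values as JSON. apply_moves: Moves the arm, as the interface text tells. Its arguments: {"type":"object","properties":{"claw":{"type":"array"},"xyz":{"type":"array"},"twist":{"type":"array"},"force":{"type":"number"}},"required":["claw","xyz","twist"]}

```bash
mkdir -p pics; cat > h.py <<'E'
import numpy as np, cv2
from workcell import bot
def snap(cam,name):
    f=bot.grab_frame(cam); cv2.imwrite(f'pics/{name}.png',f['img'][:,:,::-1]); np.save(f'pics/{name}.npy',f,allow_pickle=True); return f
def load(name): return np.load(f'pics/{name}.npy',allow_pickle=True).item()
def px2w(f,u,v,z):
    h=f['img'].shape[0]; F=h/2/np.tan(np.radians(f['vfov'])/2)
    d=np.array([(u-f['cx'])/F,-(v-f['cy'])/F,-1]); V=np.array(f['view']); R=V[:3,:3]; c=-R.T@V[:3,3]; d=R.T@d
    return c+d*(z-c[2])/d[2]
E
python3 - <<'E'
from h import *
t=snap('top','t0'); s=snap('side','s0')
print({k:v for k,v in t.items() if k!='img'})
o=bot.observe(); print(o['clock'],o['position'],o['tool_rot'],o['qpos'],o['grip_width'])
for q in ['deck','cap1','waste_tray','clean_tray','vial1','blue_cap']:
    for d in bot.find_in('top',q): print(q,np.round(d['position'],3),round(d['score'],2))
a=np.hstack([t['img'],s['img']]); 
E
```

```text
{'vfov': 44.00517317903687, 'cx': 278.00944760405895, 'cy': 212.86419492050706, 'view': array([[ 0.00535442, -0.99992792,  0.01074642,  0.01509513],
       [ 0.98364298,  0.00720155,  0.17998506, -0.59583695],
       [-0.18004947,  0.00960692,  0.98361064, -0.82152768],
       [ 0.        ,  0.        ,  0.        ,  1.        ]])}
0.1 [0.1508191  0.60621414 0.2307873 ] [-3.14054264e+00  5.21572077e-05  2.89777603e+00] [-1.39720015  0.52196009 -0.03632988  1.59992984  0.021175    1.02113789
 -0.11279817] 0.08535580837836532
deck [0.566 0.042 0.058] 0.62
cap1 [0.548 0.136 0.076] 0.85
cap1 [ 0.777 -0.113  0.015] 0.81
cap1 [ 0.743 -0.182  0.013] 0.74
cap1 [ 0.368 -0.1    0.014] 0.68
cap1 [0.543 0.045 0.078] 0.67
cap1 [ 0.582 -0.069  0.074] 0.58
waste_tray [ 0.548 -0.193  0.001] 0.76
clean_tray [0.593 0.269 0.003] 0.87
vial1 [ 0.468 -0.067  0.091] 0.76
vial1 [ 0.645 -0.056  0.091] 0.64
vial1 [0.593 0.268 0.003] 0.3
blue_cap [0.652 0.029 0.073] 0.7
```

View pics/t0.png

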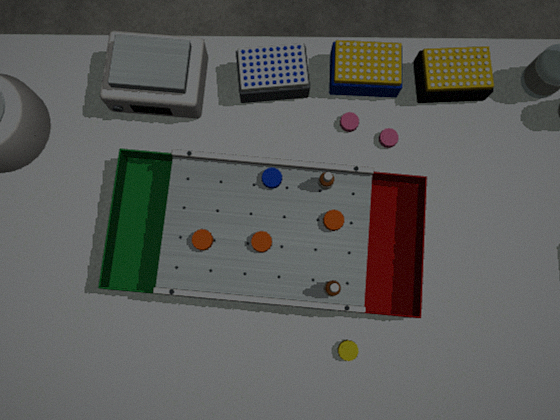

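View pics/s0.png

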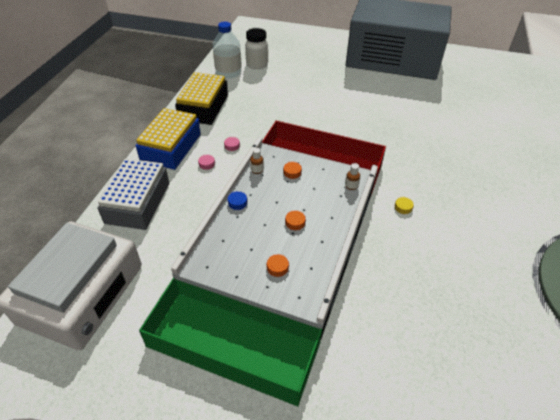

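The three orange caps are at top-view pixels (202,240), (261,241) and (334,220). The look-alikes are pink at (349,121) and (388,138), and yellow at (347,350), all off the deck. The blue cap is at (272,178), the vials at (327,179) and (332,288), and the red tray is at the right (-y) end.

```bash
python3 - <<'E'
from h import *
t=load('t0'); s=load('s0')
for n,f in (('t',t),('s',s)):
    hsv=cv2.cvtColor(f['img'],cv2.COLOR_RGB2HSV)
    for name,lo,hi in (('orange',(5,190,130),(16,255,255)),('blue',(108,180,80),(125,255,255))):
        m=cv2.inRange(hsv,lo,hi); k,_,st,c=cv2.connectedComponentsWithStats(m)
        for i in range(1,k):
            if st[i,4]>60: print(n,name,st[i],np.round(c[i],1),np.round(px2w(f,*c[i],.072),4))
# fence ends/dots (top view), z=.075 ; red tray rim z=.05
for u,v,z,l in [(120,150,.05,'g far L'),(427,177,.05,'r far R'),(421,317,.05,'r near R'),(100,290,.05,'g near L'),(373,172,.06,'deck end far'),(366,311,.06,'deck end near'),(327,176,.11,'vialA'),(332,288,.11,'vialB'),(189,153,.075,'f'),(356,168,.075,'f'),(171,292,.075,'n'),(347,308,.075,'n')]:
    print(l,np.round(px2w(t,u,v,z),4))
z=np.vstack([cv2.resize(t['img'][140:325,150:440],None,fx=2.7,fy=2.7,interpolation=cv2.INTER_CUBIC)])
cv2.imwrite('pics/crop.png',z[:,:,::-1])
E
```

```text
t blue [262 168  20  19 279] [271.5 176.7] [0.6537 0.0302 0.072 ]
s orange [284 163  17  11 149] [292.  168.2] [ 0.5818 -0.0717  0.072 ]
s orange [286 212  19  14 208] [294.9 218.4] [0.5453 0.0471 0.072 ]
s orange [267 255  21  18 274] [277.3 263.6] [0.5479 0.1439 0.072 ]
s blue [219  22  11  10  79] [223.8  26.2] [ 0.9045 -0.5725  0.072 ]
s blue [137 118  62  50 520] [160.6 152. ] [ 0.8345 -0.0458  0.072 ]
s blue [228 192  19  17 234] [236.8 199.8] [0.6522 0.0337 0.072 ]
g far L [0.7047 0.292  0.05  ]
r far R [ 0.661 -0.237  0.05 ]
r near R [ 0.4248 -0.2162  0.05  ]
g near L [0.4656 0.3104 0.05  ]
deck end far [ 0.6665 -0.1423  0.06  ]
deck end near [ 0.4341 -0.1245  0.06  ]
vialA [ 0.6459 -0.0585  0.11  ]
vialB [ 0.4687 -0.0642  0.11  ]
f [0.6928 0.1688 0.075 ]
f [ 0.6691 -0.111   0.075 ]
n [0.4623 0.1891 0.075 ]
n [ 0.4387 -0.0916  0.075 ]
```

View pics/crop.png

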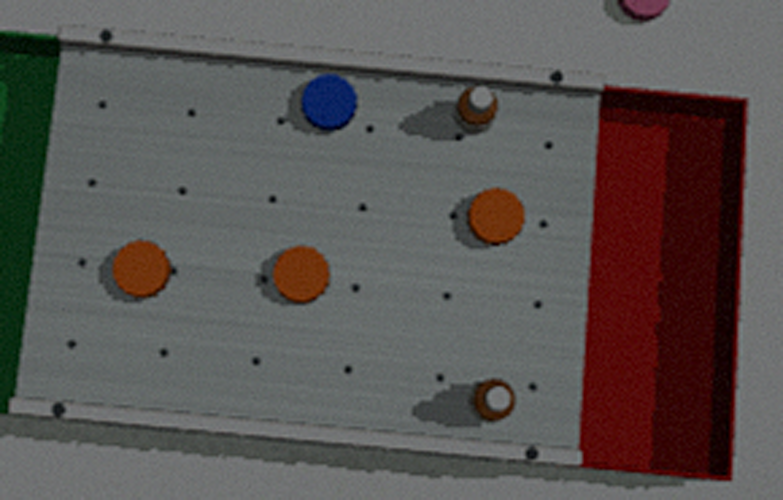

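Crop confirms: three plain orange caps on the deck, with the centre corridor between the vials and blue cap clear. Plan: turn the gripper square to the deck and narrow the opening to 20 mm so each cap nests against two fingertips. Then push them off one by one, nearest to the red tray first.

Request:
apply_moves(claw=[0.02, 0.02, 0.02, 0.02, 0.02, 0.02, 0.02, 0.02, 0.02, 0.02], xyz=[[0, 0, 0], [0, 0, 0], [0, 0, 0], [0, 0, 0], [0, 0, 0], [0, 0, 0], [0, 0, 0], [0, 0, 0], [0, 0, 0], [0, 0, 0]], twist=[[0, 0, 0.141], [0, 0, 0.141], [0, 0, 0.141], [0, 0, 0.141], [0, 0, 0.141], [0, 0, 0.141], [0, 0, 0.141], [0, 0, 0.141], [0, 0, 0.141], [0, 0, 0.141]])

```text
clock: 1.4
position: [0.1509, 0.6065, 0.2313]
tool_rot: [-3.142, -0.0, 1.482]
force: [0.5, 0.7, 0.8]
grip_width: 0.0202
finger_force: 0.0
```

Request:
apply_moves(claw=[0.02, 0.02, 0.02, 0.02, 0.02, 0.02, 0.02, 0.02, 0.02, 0.02, 0.02, 0.02, 0.02, 0.02, 0.02, 0.02, 0.02, 0.02, 0.02], xyz=[[-0.0327, 0.027, 0], [-0.0327, 0.027, 0], [-0.0327, 0.027, 0], [-0.0327, 0.027, 0], [-0.0327, 0.027, 0], [-0.0327, 0.027, 0], [-0.0327, 0.027, 0], [-0.0327, 0.027, 0], [-0.0327, 0.027, 0], [-0.0327, 0.027, 0], [-0.0327, 0.027, 0], [-0.0327, 0.027, 0], [-0.0327, 0.027, 0], [-0.0327, 0.027, 0], [-0.0327, 0.027, 0], [-0.0327, 0.027, 0], [-0.0327, 0.027, 0], [-0.0327, 0.027, 0], [0, 0, 0]], twist=[[0, 0, 0], [0, 0, 0], [0, 0, 0], [0, 0, 0], [0, 0, 0], [0, 0, 0], [0, 0, 0], [0, 0, 0], [0, 0, 0], [0, 0, 0], [0, 0, 0], [0, 0, 0], [0, 0, 0], [0, 0, 0], [0, 0, 0], [0, 0, 0], [0, 0, 0], [0, 0, 0], [0, 0, 0]])

```text
clock: 3.3
position: [0.5881, -0.0259, 0.2313]
tool_rot: [3.14, 0.002, 1.482]
force: [-1.3, -0.3, 0.0]
grip_width: 0.0198
finger_force: 0.0
```

Request:
apply_moves(claw=[0.02, 0.02, 0.02, 0.02], xyz=[[0.003, 0, 0.044], [0, 0, 0.044], [0, 0, 0.044], [0, 0, 0.01]], twist=[[0, 0, 0], [0, 0, 0], [0, 0, 0], [0, 0, 0]])

```text
clock: 3.7
position: [0.5843, -0.017, 0.0855]
tool_rot: [-3.136, 0.001, 1.488]
force: [-0.3, 0.5, 0.5]
grip_width: 0.0203
finger_force: 0.0
```

```bash
python3 - <<'E'
from h import *
t=snap('top','t1'); s=snap('side','s1'); print(bot.observe()['position'])
for c,q in [(c,q) for c in('side','top') for q in ('cap1','vial1')]:
  print(c,q,[(np.round(d['position'],3),round(d['score'],2)) for d in bot.find_in(c,q)])
a=np.hstack([cv2.resize(s['img'][110:310,170:400],None,fx=1.7,fy=1.7),cv2.resize(t['img'][140:340,150:380],None,fx=1.7,fy=1.7)])
cv2.imwrite('pics/c1.png',a[:,:,::-1])
E
```

```text
[ 0.58611884 -0.01745484  0.0887904 ]
side cap1 [(array([0.546, 0.15 , 0.073]), 0.92), (array([0.542, 0.052, 0.074]), 0.87), (array([ 0.741, -0.172,  0.011]), 0.76), (array([ 0.772, -0.104,  0.017]), 0.51), (array([ 0.59 , -0.064,  0.07 ]), 0.39)]
side vial1 [(array([ 0.468, -0.059,  0.088]), 0.7), (array([ 0.642, -0.053,  0.081]), 0.5)]
top cap1 [(array([0.55 , 0.137, 0.072]), 0.87), (array([ 0.746, -0.184,  0.017]), 0.74)]
top vial1 [(array([0.608, 0.163, 0.059]), 0.35)]
```

View pics/c1.png

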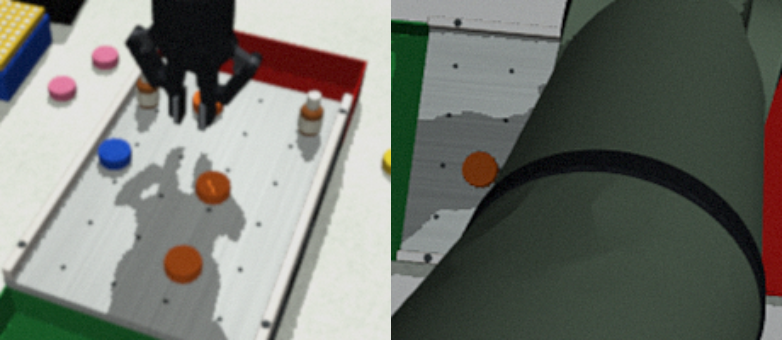

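The side view shows the fingertips just behind cap C and in line with it, with the knuckles above vial height. I'm lowering and pushing the first cap now.

Request:
apply_moves(claw=[0.02, 0.02, 0.02, 0.02, 0.02, 0.02, 0.02, 0.02, 0.02, 0.02, 0.02, 0.02, 0.02, 0.02, 0.02, 0.02, 0.02], xyz=[[0, 0, 0.012], [0, 0, 0.012], [0, 0, 0], [-0.01, 0, 0], [-0.01, 0, 0], [-0.01, 0, 0], [-0.01, 0, 0], [-0.01, -0.001, 0], [-0.01, -0.001, 0], [-0.01, -0.001, 0], [-0.01, -0.001, 0], [-0.01, -0.001, 0], [-0.01, 0, 0], [-0.01, 0, 0], [-0.01, 0, 0], [-0.01, 0, 0], [0, 0, 0]], twist=[[0, 0, 0], [0, 0, 0], [0, 0, 0], [0, 0, 0], [0, 0, 0], [0, 0, 0], [0, 0, 0], [0, 0, 0], [0, 0, 0], [0, 0, 0], [0, 0, 0], [0, 0, 0], [0, 0, 0], [0, 0, 0], [0, 0, 0], [0, 0, 0], [0, 0, 0]])

```text
clock: 5.7
position: [0.5706, -0.1483, 0.0654]
tool_rot: [3.142, 0.001, 1.486]
force: [-0.3, 0.3, -0.2]
grip_width: 0.0201
finger_force: 0.0
```

```bash
python3 - <<'E'
from h import *
s=snap('side','s2'); print(bot.observe()['position'])
for q in ('cap1','vial1'):
  print(q,[(np.round(d['position'],3),round(d['score'],2)) for d in bot.find_in('side',q)])
a=cv2.resize(s['img'][100:310,160:410],None,fx=2.4,fy=2.4)
cv2.imwrite('pics/c2.png',a[:,:,::-1])
E
```

```text
[ 0.57075616 -0.14725372  0.06529463]
cap1 [(array([0.544, 0.052, 0.073]), 0.79), (array([ 0.371, -0.09 ,  0.014]), 0.72), (array([0.546, 0.152, 0.074]), 0.57), (array([ 0.771, -0.104,  0.015]), 0.47), (array([ 0.74 , -0.176,  0.01 ]), 0.45)]
vial1 [(array([ 0.645, -0.051,  0.087]), 0.84), (array([ 0.467, -0.062,  0.087]), 0.77)]
```

View pics/c2.png

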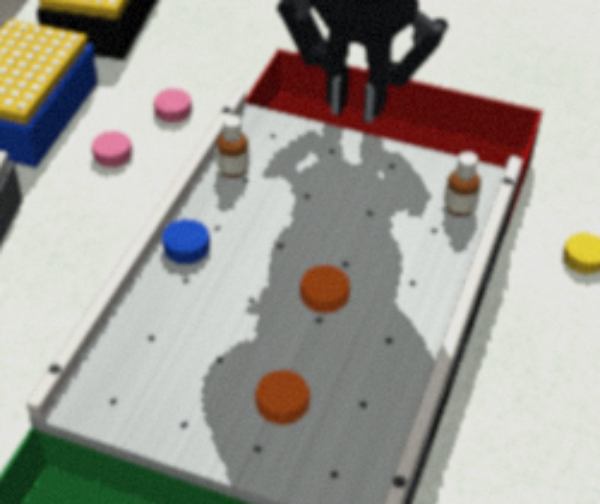

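The first cap went over the edge, with the fingertips now past it at about (355,110) in this crop. The vials and blue cap haven't moved. Next is the middle cap.

Request:
apply_moves(claw=[0.02, 0.02, 0.02, 0.02, 0.02, 0.02, 0.02, 0.02, 0.02, 0.02, 0.02, 0.02], xyz=[[0, 0, -0.04], [0.0336, -0.006, 0], [0.0336, -0.006, 0], [0.0336, -0.006, 0], [0.0336, -0.006, 0], [0.0336, -0.006, 0], [0.0336, -0.006, 0], [0.0336, -0.006, 0], [0, 0, 0], [0, 0, 0.021], [0, 0, 0.02], [0, 0, 0]], twist=[[0, 0, 0], [0, 0, 0], [0, 0, 0], [0, 0, 0], [0, 0, 0], [0, 0, 0], [0, 0, 0], [0, 0, 0], [0, 0, 0], [0, 0, 0], [0, 0, 0], [0, 0, 0]])

```text
clock: 7.05
position: [0.5472, 0.0913, 0.0625]
tool_rot: [-3.139, 0.001, 1.488]
force: [-0.0, -1.1, 0.2]
grip_width: 0.0199
finger_force: 0.0
```

Request:
apply_moves(claw=[0.02, 0.02, 0.02, 0.02, 0.02, 0.02, 0.02, 0.02, 0.02, 0.02, 0.02, 0.02, 0.02, 0.02, 0.02, 0.02, 0.02, 0.02, 0.02], xyz=[[-0.008, 0, 0], [-0.008, 0, 0], [-0.014, 0.001, 0], [-0.014, 0.001, 0], [-0.014, 0.001, 0], [-0.014, 0.001, 0], [-0.014, 0.001, 0], [-0.014, 0.001, 0], [-0.014, 0.001, 0], [-0.014, 0.001, 0], [-0.014, 0.001, 0], [-0.014, 0.001, 0], [-0.013, 0, 0], [-0.013, 0, 0], [-0.012, 0, 0], [-0.01, 0, 0], [-0.01, 0, 0], [-0.01, 0, 0], [-0.01, 0, 0]], twist=[[0, 0, 0], [0, 0, 0], [0, 0, 0], [0, 0, 0], [0, 0, 0], [0, 0, 0], [0, 0, 0], [0, 0, 0], [0, 0, 0], [0, 0, 0], [0, 0, 0], [0, 0, 0], [0, 0, 0], [0, 0, 0], [0, 0, 0], [0, 0, 0], [0, 0, 0], [0, 0, 0], [0, 0, 0]])

```text
clock: 8.95
position: [0.539, -0.1434, 0.0643]
tool_rot: [-3.142, -0.0, 1.488]
force: [0.5, 0.7, -0.5]
grip_width: 0.0203
finger_force: 0.0
```

```bash
python3 - <<'E'
from h import *
s=snap('side','s3'); print(bot.observe()['position'])
for q in ('cap1','vial1','blue_cap'):
  print(q,[(np.round(d['position'],3),round(d['score'],2)) for d in bot.find_in('side',q)])
a=cv2.resize(s['img'][100:310,160:410],None,fx=2.4,fy=2.4)
cv2.imwrite('pics/c3.png',a[:,:,::-1])
E
```

```text
[ 0.53875422 -0.14527404  0.06442307]
cap1 [(array([ 0.741, -0.175,  0.014]), 0.73), (array([ 0.371, -0.091,  0.016]), 0.71), (array([0.547, 0.145, 0.074]), 0.68), (array([ 0.774, -0.105,  0.018]), 0.67), (array([ 0.469, -0.061,  0.088]), 0.21)]
vial1 [(array([ 0.641, -0.052,  0.088]), 0.56)]
blue_cap [(array([0.652, 0.035, 0.075]), 0.88)]
```

View pics/c3.png

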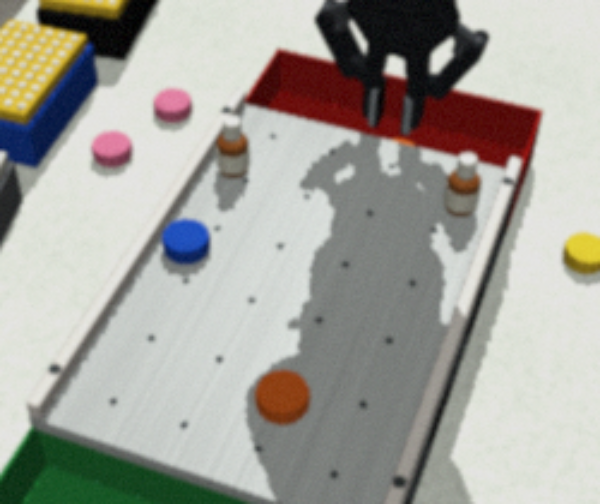

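The middle cap is off the deck too: only a sliver of orange shows beyond the edge at (403,142). I'll advance slightly to clear it, then go behind the last cap.

Request:
apply_moves(claw=[0.02, 0.02, 0.02, 0.02, 0.02, 0.02, 0.02, 0.02, 0.02, 0.02, 0.02, 0.02, 0.02, 0.02], xyz=[[-0.01, 0, 0], [-0.01, 0, 0], [0, 0, -0.04], [0.039, -0.0017, 0], [0.039, -0.0017, 0], [0.039, -0.0017, 0], [0.039, -0.0017, 0], [0.039, -0.0017, 0], [0.039, -0.0017, 0], [0.039, -0.0017, 0], [0.039, -0.0017, 0], [0.039, -0.0017, 0], [0, 0, 0], [0, 0, 0]], twist=[[0, 0, 0], [0, 0, 0], [0, 0, 0], [0, 0, 0], [0, 0, 0], [0, 0, 0], [0, 0, 0], [0, 0, 0], [0, 0, 0], [0, 0, 0], [0, 0, 0], [0, 0, 0], [0, 0, 0], [0, 0, 0]])

```text
clock: 10.55
position: [0.5513, 0.1885, 0.1042]
tool_rot: [3.142, 0.0, 1.489]
force: [-0.1, -0.5, -0.4]
grip_width: 0.02
finger_force: 0.0
```

```bash
python3 - <<'E'
from h import *
s=snap('side','s4'); t=snap('top','t4'); print(bot.observe()['position'])
a=np.hstack([cv2.resize(s['img'][100:310,180:400],None,fx=1.75,fy=1.75),cv2.resize(t['img'][130:340,220:440],None,fx=1.75,fy=1.75)])
cv2.imwrite('pics/c4.png',a[:,:,::-1])
E
```

```text
[0.55151493 0.18690705 0.10433349]
```

View pics/c4.png

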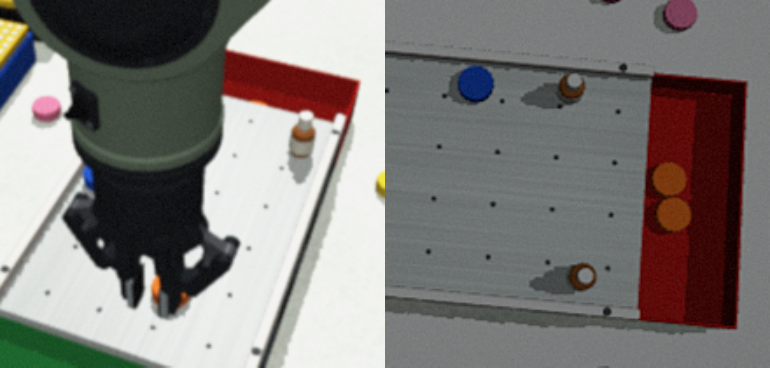

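Both caps lie flat in the red tray at (670,180) and (674,214) in the right crop. The fingers are behind the last cap, so I'll sweep it.

Request:
apply_moves(claw=[0.02, 0.02, 0.02, 0.02, 0.02, 0.02, 0.02, 0.02, 0.02, 0.02, 0.02, 0.02, 0.02], xyz=[[0, 0, 0.02], [0, 0, 0.02], [0, 0, 0], [-0.008, 0, 0], [-0.008, 0, 0], [-0.014, 0, 0], [-0.014, 0, 0], [-0.014, 0, 0], [-0.014, 0, 0], [-0.014, 0, 0], [-0.014, 0, 0], [-0.014, 0, 0], [-0.014, 0, 0]], twist=[[0, 0, 0], [0, 0, 0], [0, 0, 0], [0, 0, 0], [0, 0, 0], [0, 0, 0], [0, 0, 0], [0, 0, 0], [0, 0, 0], [0, 0, 0], [0, 0, 0], [0, 0, 0], [0, 0, 0]])

```text
clock: 11.95
position: [0.5406, 0.0597, 0.0643]
tool_rot: [-3.142, 0.0, 1.488]
force: [0.2, -1.0, 0.6]
grip_width: 0.02
finger_force: 0.1
```

Request:
apply_moves(claw=[0.02, 0.02, 0.02, 0.02, 0.02, 0.02, 0.02, 0.02, 0.02, 0.02, 0.02, 0.02, 0.02, 0.02, 0.02, 0.02, 0.02, 0.02], xyz=[[-0.014, 0.001, 0], [-0.014, 0.001, 0], [-0.014, 0.001, 0], [-0.014, 0.001, 0], [-0.014, 0.001, 0], [-0.014, 0.001, 0], [-0.014, 0.001, 0], [-0.014, 0.001, 0], [-0.014, 0, 0], [-0.014, 0, 0], [-0.012, 0, 0], [-0.01, 0, 0], [-0.01, 0, 0], [-0.01, 0, 0], [-0.01, 0, 0], [-0.01, 0, 0], [-0.01, 0, 0], [0, 0, 0]], twist=[[0, 0, 0], [0, 0, 0], [0, 0, 0], [0, 0, 0], [0, 0, 0], [0, 0, 0], [0, 0, 0], [0, 0, 0], [0, 0, 0], [0, 0, 0], [0, 0, 0], [0, 0, 0], [0, 0, 0], [0, 0, 0], [0, 0, 0], [0, 0, 0], [0, 0, 0], [0, 0, 0]])

```text
clock: 13.75
position: [0.5308, -0.1527, 0.0644]
tool_rot: [3.141, 0.001, 1.486]
force: [0.4, 0.1, 0.1]
grip_width: 0.0201
finger_force: 0.0
```

Request:
apply_moves(claw=[0.02, 0.02, 0.02, 0.02, 0.02, 0.02, 0.02, 0.02, 0.02, 0.02, 0.02, 0.02, 0.02], xyz=[[0, 0, -0.04], [0, 0, -0.04], [0, 0, -0.04], [0.04, 0, 0], [0.04, 0, 0], [0.04, 0, 0], [0.04, 0, 0], [0.04, 0, 0], [0.04, 0, 0], [0.04, 0, 0], [0.04, 0, 0], [0, 0, 0], [0, 0, 0]], twist=[[0, 0, 0], [0, 0, 0], [0, 0, 0], [0, 0, 0], [0, 0, 0], [0, 0, 0], [0, 0, 0], [0, 0, 0], [0, 0, 0], [0, 0, 0], [0, 0, 0], [0, 0, 0], [0, 0, 0]])

```text
clock: 15.05
position: [0.5572, 0.1688, 0.184]
tool_rot: [-3.141, 0.0, 1.49]
force: [0.2, -0.9, 0.3]
grip_width: 0.02
finger_force: 0.0
```

```bash
python3 - <<'E'
from h import *
s=snap('side','s5'); t=snap('top','t5'); print(bot.observe()['position'],bot.observe()['clock'])
a=np.hstack([cv2.resize(s['img'][100:310,180:400],None,fx=1.75,fy=1.75),cv2.resize(t['img'][130:340,220:440],None,fx=1.75,fy=1.75)])
cv2.imwrite('pics/c5.png',a[:,:,::-1])
E
```

```text
[0.55750963 0.16690762 0.1842993 ] 15.15
```

View pics/c5.png

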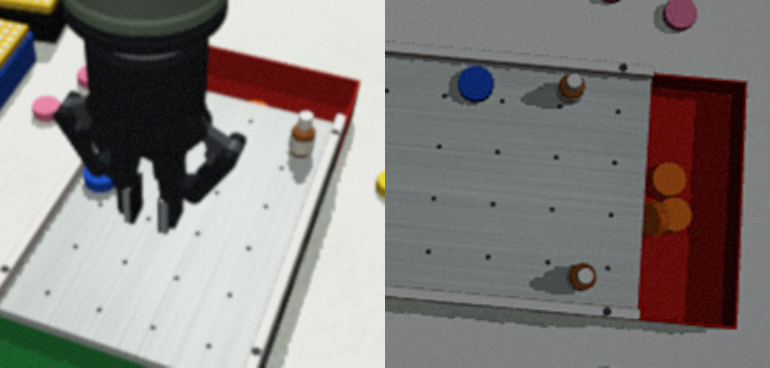

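All three caps have left the deck. The third is leaning between the tray's near wall and another cap at (652,217), so I'll wait a second and look closely.

Request:
apply_moves(claw=[0.02, 0.02, 0.02, 0.02, 0.02, 0.02, 0.02, 0.02, 0.02, 0.02], xyz=[[0, 0, 0], [0, 0, 0], [0, 0, 0], [0, 0, 0], [0, 0, 0], [0, 0, 0], [0, 0, 0], [0, 0, 0], [0, 0, 0], [0, 0, 0]], twist=[[0, 0, 0], [0, 0, 0], [0, 0, 0], [0, 0, 0], [0, 0, 0], [0, 0, 0], [0, 0, 0], [0, 0, 0], [0, 0, 0], [0, 0, 0]])

```text
clock: 16.15
position: [0.5576, 0.1679, 0.1843]
tool_rot: [-3.142, 0.0, 1.488]
force: [0.7, -0.2, -0.2]
grip_width: 0.0199
finger_force: 0.0
```

```bash
python3 - <<'E'
from h import *
t=snap('top','t6'); o=load('t5'); d=cv2.absdiff(t['img'],o['img'])[165:325,360:430]; print(d.mean(),d.max())
for q in ('cap1',): print([(np.round(e['position'],3),round(e['score'],2)) for e in bot.find_in('top',q)])
a=cv2.resize(t['img'][210:280,350:430],None,fx=7,fy=7,interpolation=cv2.INTER_CUBIC)
cv2.imwrite('pics/c6.png',np.clip(a[:,:,::-1]*1.5,0,255))
E
```

```text
3.677410714285714 24
[(array([ 0.571, -0.159,  0.014]), 0.79), (array([ 0.746, -0.182,  0.014]), 0.69), (array([ 0.368, -0.102,  0.015]), 0.65), (array([ 0.533, -0.154,  0.032]), 0.52), (array([ 0.772, -0.111,  0.015]), 0.52), (array([ 0.538, -0.17 ,  0.018]), 0.45)][ WARN:0@5.291] global loadsave.cpp:1063 imwrite_ Unsupported depth image for selected encoder is fallbacked to CV_8U.
```

View pics/c6.png

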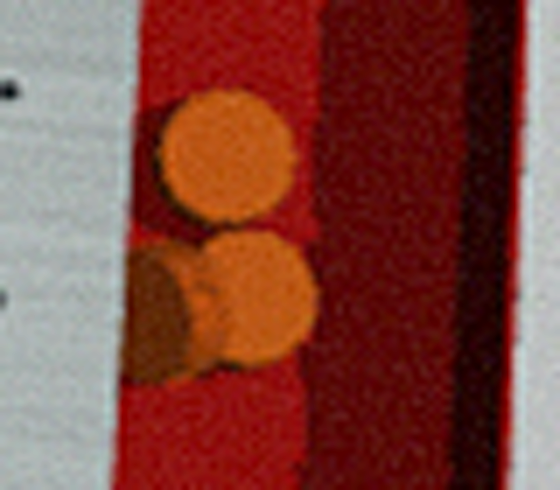

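The third cap is leaning at rest inside the tray, well below the rim. Nothing else changed between the two pictures, so I'm handing in.

```bash
python3 -c "
from workcell import bot
print(bot.job_done())"
```

```text
the job is handed in; nothing more can be done
None
```

All three orange caps were pushed over the deck edge into the red waste tray (one rests leaning on its side), the vials and blue cap were left in place, and the job was handed in at about 16 s.

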